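# Kit the junction-box parts into the tray

## Robot

A 6-joint arm with a two-finger parallel gripper is mounted at the origin on the work surface. World frame = base frame: x ahead of the robot, y to its left, z up, the work surface at z = 0. Lengths are in mm, angles in rad, forces in N, time in s.
With the tool pointing down it reaches from about 350 to 775 mm from the base axis. Payload 5.5 kg.
Tool frame: the origin (TCP) lies midway between the tips of the shut fingers; the grasp point (between the pads) lies 19 mm behind it; y points along the fingers, x is the direction in which the jaws open and shut, and the axes are right-handed (so a half turn about y gives the same grasp; the last joint's range is limited). The gripper opens to 85 mm and grips with 20 to 120 N. Pads are 22 mm wide; open, the fingers measure 114 mm over their backs; the gripper's body (76 mm by 85 mm) begins 54 mm behind the grasp point. The pads swing forward as they close: fully open they stand 13 mm farther back than shut.
Start: joints at [1.064, 0.313, 0.046, 1.304, 0, 1.431], TCP at [206.239, 536.784, 231.323] pointing down, gripper open.
Joint ranges: [-2.76, 2.76], [-0.86, 1.69], [-1.03, 1.26], [-2.2, 2.34], [-1.47, 1.5], [-3.14, 3.14]. Speed limits (rad/s): [2.57, 2.57, 3.14, 3.14, 3.14, 3.14].

## Interface

Orientations are given as a rotation vector (axis times angle).
In Python, from cell import env, imaging gives the robot as it stands. Calls block until the motion is done:
- env.goto(position, orientation): joint-space move of the TCP to a pose.
- env.servo_line(position, frame=None, vel=150): straight line of the TCP; frame=None keeps the orientation; vel is the mean speed in mm/s.
- env.move_j(angles): joint-space move.
- env.move_gripper(opening, grasp_force=None): opening from 0.0 (shut) to 1.0 (fully open); grasp_force is the grip in N (None keeps the last); returns when the fingers have stopped.
- env.wait(seconds).
- env.inverse_kinematics(position, orientation): joint angles nearest the present ones, or None.
- imaging.snapshot(name): name is "side" or "top"; returns (picture, depth): 384x512x3 uint8, red, green, blue; 384x512 float32, mm along the optical axis (not along the pixel's ray), 0 where there is no reading.
- imaging.camera_model(name): a dict with "intrinsics" (3x3 intrinsics, pixels), "k1" (the pictures are not rectified: a ray, as slopes to the right and down, at radius r is drawn at 1 + k1 r^2 times it, then the intrinsics apply), "origin" and "attitude" of the camera in the world. Camera axes: x right, y down, z forward; pixel columns grow to the right and rows downward; lengths in mm; the calibration is good to about 2 mm. A picture is of the moment at which its call begins. camera_model takes no time and is no camera call.
A pose or a line that the arm cannot do raises env.IKError and nothing moves.
- env.job_done(): hands the job in, once; it reports no verdict.
Readings, each from a call of its own:
- env.get_clock(): time.
- env.get_qpos(): joint angles.
- env.get_qvel(): joint speeds.
- env.get_joint_torque(): joint torques, N m.
- env.get_eef_pos(): TCP position.
- env.get_tcp_rot(): TCP orientation.
- env.get_contact_force(): force on the tool from outside, world axes, zero at the start.
- env.get_torque(): the same for the moment, N m.
- env.get_finger_gap(): opening from 0.0 (shut) to 1.0 (fully open).
Only numpy, scipy, OpenCV 4.12 (cv2) and the standard library are available. Lean on these libraries where they do the work, as an engineer would, in place of code of your own. Each camera call takes 0.05 s, during which the arm holds its last target.

## Task

Kit up the parts for one battery junction box: from the bench mat, set the contactor, the resistor, the shorter fuse and the shorter bus bar in the kitting tray, each upright and fully down in the recess shaped for it. The longer fuse and the longer bus bar are for another pack: leave them lying where they are. Set the parts down gently, do not let them fall.

Things in the scene. Friction and masses are not known exactly. Their poses are not given: they have to be found in the camera images.
- contactor: Round black contactor with two brass studs on top: round flange 56 mm across and 6 mm thick at the foot, then an upright can 44 mm across up to 48 mm, then a thin fin and studs up to 59 mm. About 260 g. Origin at the centre of its underside, z up; grip it by the can from above. It stands or lies right way up on the grey bench mat (3 mm thick, fixed).
- resistor: Gold-coloured aluminium-clad resistor, a finned block with two small end lugs: foot plate 52 (x) x 40 (y) x 4 mm, finned block 50 x 28 mm, top at 26 mm, lugs to 72 mm overall in x, at 14 mm height. About 120 g. Origin at the centre of its underside, x lengthwise, z up; grip the block across y (28 mm). It stands or lies right way up on the grey bench mat (3 mm thick, fixed).
- fuse: The shorter of the two square-bodied white ceramic fuses: body 60 (x) x 30 x 30 mm with a steel blade tag at each end at mid height, 104 mm long overall. About 160 g. Origin at the centre of its underside, x lengthwise, z up; grip the body across y (30 mm). It stands or lies right way up on the grey bench mat (3 mm thick, fixed).
- busbar: The shorter of the two copper bus bars: 84 (x) x 22 mm, strip 3 mm thick, lying flat, with a square hump in the middle (26 mm long in x, full width, top at 22 mm); one bolt hole at each end. About 90 g. Origin at the centre of its underside, x lengthwise, z up; grip the hump across y (22 mm). It stands or lies right way up on the grey bench mat (3 mm thick, fixed).
- fuse_long: Look-alike to be left alone: same white fuse but with a body 82 mm long, 126 mm overall (30 mm wide and high). Origin and axes as the shorter fuse. It stands or lies right way up on the grey bench mat (3 mm thick, fixed).
- busbar_long: Look-alike to be left alone: same copper bus bar with the same hump but 122 mm long, two bolt holes at each end (22 mm wide). Origin and axes as the shorter bar. It stands or lies right way up on the grey bench mat (3 mm thick, fixed).
- inlay_round: Black moulded tray inlay with a round recess, 72 mm across, at its centre: the contactor's place, any way round. 87 x 130 (y) x 16 mm; origin under its centre, z up; recess floor at z = 8 mm, top face at 16 mm. Fixed, its underside 4 mm above the bench, among the others in any order in an aluminium tray (rim 2 mm higher).
- inlay_block: Black moulded tray inlay with a short wide rectangular recess at its centre, 54 (x) x 66 (y) mm: the resistor's place, its length along the inlay's y. 87 x 130 (y) x 16 mm; origin under its centre, z up; recess floor at z = 8 mm, top face at 16 mm. Fixed, its underside 4 mm above the bench, among the others in any order in an aluminium tray (rim 2 mm higher).
- inlay_step: Black moulded tray inlay with a stepped recess: 46 (x) x 76 (y) mm for the body, narrowing to 34 mm for the tags, 120 mm long in all: place of the shorter fuse, lengthwise along y. 87 x 130 (y) x 16 mm; origin under its centre, z up; recess floor at z = 8 mm, top face at 16 mm. Fixed, its underside 4 mm above the bench, among the others in any order in an aluminium tray (rim 2 mm higher).
- inlay_slot: Black moulded tray inlay with a long narrow rectangular recess at its centre, 36 (x) x 100 (y) mm: the shorter bus bar's place, its length along the inlay's y. 87 x 130 (y) x 16 mm; origin under its centre, z up; recess floor at z = 8 mm, top face at 16 mm. Fixed, its underside 4 mm above the bench, among the others in any order in an aluminium tray (rim 2 mm higher).

How it is judged (in metres and radians):
At the end, for the whole second after the job is handed in: The contactor, resistor, shorter fuse and shorter bus bar each sit in their own recess: within 13 mm of the recess centre, underside within 3 mm of the recess floor, tilted less than 0.1 rad, at rest. The longer fuse and longer bus bar are within 25 mm of where they began (horizontal distance between contactor and inlay_round below 0.013 m and z of contactor in the frame of inlay_round below 0.011 m and angle between each of contactor, resistor, fuse, busbar's own z axis and vertical below 0.1 rad and linear speed of each of contactor, resistor, fuse, busbar below 0.02 m/s and horizontal distance between resistor and inlay_block below 0.013 m and z of resistor in the frame of inlay_block below 0.011 m and horizontal distance between fuse and inlay_step below 0.013 m and z of fuse in the frame of inlay_step below 0.011 m and horizontal distance between busbar and inlay_slot below 0.013 m and z of busbar in the frame of inlay_slot below 0.011 m and distance of each of fuse_long, busbar_long from where it was at the start of the episode below 0.025 m); the robot touches nothing.
It fails at once if the longer fuse or the longer bus bar is moved by more than 25 mm (distance of any of fuse_long, busbar_long from where it was at the start of the episode above 0.025 m).
It fails at once if the contactor is let fall (moving faster than 0.8 m/s, a drop of about 30 mm, while no finger touches it) (linear speed of contactor above 0.8 m/s and contact force between contactor and the fingers below 0.05 N).
It fails at once if the resistor is let fall (moving faster than 0.8 m/s, a drop of about 30 mm, while no finger touches it) (linear speed of resistor above 0.8 m/s and contact force between resistor and the fingers below 0.05 N).
It fails at once if the fuse is let fall (moving faster than 0.8 m/s, a drop of about 30 mm, while no finger touches it) (linear speed of fuse above 0.8 m/s and contact force between fuse and the fingers below 0.05 N).
It fails at once if the busbar is let fall (moving faster than 0.8 m/s, a drop of about 30 mm, while no finger touches it) (linear speed of busbar above 0.8 m/s and contact force between busbar and the fingers below 0.05 N).
It also fails if it takes over 104 s, if anything falls off the work surface, if the arm or the gripper's body presses on something with over 40 N, if the wrist force passes 120 N, or if a joint passes its speed limit or range.

## Working session

There is one attempt and no reset: what is moved stays moved. The work goes in short steps, each a Python script; the robot and the scene stay as the last script left them, time stands still between calls to the robot, and variables do not carry over. Pictures are saved under pics/ and viewed, and the job is handed in when it is done.

```bash
ls; mkdir -p pics
python3 - <<'E'
from cell import env, imaging
import cv2, numpy as np
for n in ("top","side"):
    p,d=imaging.snapshot(n); cv2.imwrite(f"pics/{n}0.png",p[:,:,::-1]); np.savez(f"{n}0.npz",p=p,d=d)
    m=imaging.camera_model(n); print(n,m)
print(env.get_clock(),env.get_eef_pos(),env.get_tcp_rot(),env.get_finger_gap())
E
```

```text
pics
top {'intrinsics': array([[368.62205176,   0.        , 258.9706046 ],
       [  0.        , 368.62205176, 192.11440618],
       [  0.        ,   0.        ,   1.        ]]), 'k1': -0.0017840702466859649, 'origin': array([ 349.47080928,  -20.28427484, 1033.09125027]), 'attitude': array([-2.11569241,  2.14072344, -0.15746065])}
side {'intrinsics': array([[437.85313515,   0.        , 255.03285781],
       [  0.        , 437.85313515, 197.52388208],
       [  0.        ,   0.        ,   1.        ]]), 'k1': -0.16712407960988823, 'origin': array([484.45739268, 666.9013072 , 774.86887289]), 'attitude': array([-0.11730349,  2.91748334, -1.11392509])}
0.1 [206.02445729 536.36062551 230.50111067] [-1.36144343 -0.93380133  0.93616487] 0.9955251776968501
```

View pics/top0.png

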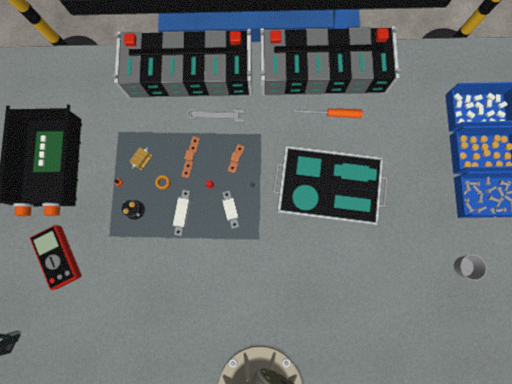

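View pics/side0.png

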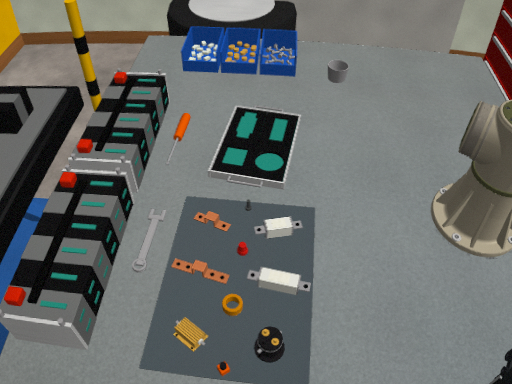

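```bash
cat > h.py <<'E'
import numpy as np, cv2
from scipy.spatial.transform import Rotation as R
def rays(m,uv):
    K=m['intrinsics']; xy=(np.asarray(uv,float)-[K[0,2],K[1,2]])/[K[0,0],K[1,1]]
    s=xy.copy()
    for _ in range(10): s=xy/(1+m['k1']*(s**2).sum(-1,keepdims=True))
    return np.concatenate([s,np.ones(s.shape[:-1]+(1,))],-1)
def plane(m,uv,z):
    d=R.from_rotvec(m['attitude']).apply(rays(m,uv)); o=m['origin']
    return o+d*((z-o[2])/d[:,2])[:,None]
def points(m,uv,dep):
    return m['origin']+R.from_rotvec(m['attitude']).apply(rays(m,uv)*np.asarray(dep)[:,None])
def project(m,P):
    c=R.from_rotvec(m['attitude']).inv().apply(np.asarray(P,float)-m['origin']); s=c[:,:2]/c[:,2:]
    s=s*(1+m['k1']*(s**2).sum(1,keepdims=True)); K=m['intrinsics']
    return s*[K[0,0],K[1,1]]+[K[0,2],K[1,2]]
def rect(P):
    (c,(w,h),a)=cv2.minAreaRect(np.float32(P[:,:2]))
    if w<h: w,h,a=h,w,a+90
    return np.round(c,1),round(w,1),round(h,1),round((a+90)%180-90,1)
E
python3 - <<'E'
from cell import imaging
from h import *
for n in ("top","side"):
    f=np.load(n+"0.npz"); p,d=f['p'],f['d']; m=imaging.camera_model(n)
    c=p[80:250,100:400] if n=="top" else p[95:384,130:340]
    cv2.imwrite(f"pics/{n}0z.png",cv2.resize(c[:,:,::-1],None,fx=2.6 if n=="top" else 2.05,fy=2.6 if n=="top" else 2.05,interpolation=cv2.INTER_CUBIC))
    hsv=cv2.cvtColor(p,cv2.COLOR_RGB2HSV)
    H,S,V=[hsv[...,i].astype(int) for i in range(3)]
    W=np.zeros(p.shape[:2]+(3,)); vv,uu=np.mgrid[:384,:512]
    W=points(m,np.stack([uu,vv],-1).reshape(-1,2),d.reshape(-1)).reshape(384,512,3)
    roi=(W[...,0]>330)&(W[...,0]<650)&(np.abs(W[...,1])<420)
    masks={'teal':(H>70)&(H<95)&(S>90),'white':(V>170)&(S<40),'copper':(H<14)&(S>80)&(V>80),'gold':(H>=14)&(H<30)&(S>90),'black':(V<50)}
    for k,mk in masks.items():
        mk=(mk&roi).astype(np.uint8)
        nl,lab,st,cen=cv2.connectedComponentsWithStats(mk)
        for i in range(1,nl):
            if st[i,4]<25: continue
            P=W[lab==i]; hi=P[P[:,2]>np.percentile(P[:,2],90)-6] 
            uv=np.argwhere(lab==i)[:,::-1]
            print(n,k,cen[i].round(0),st[i,4],'zpct',np.percentile(P[:,2],[5,25,50,75,95]).round(1),rect(P),'hi',rect(hi))
E
```

```text
top teal [309. 166.] 498 zpct [ 8.9 10.9 12.3 13.8 20. ] (array([ 479.7, -107.1]), 303.2, 77.8, -19.3) hi (array([ 479.7, -107.1]), 303.2, 77.8, -19.3)
top teal [355. 172.] 683 zpct [ 8.9 10.7 12.2 13.7 19.4] (array([ 497.4, -157.6]), 390.4, 102.9, -57.6) hi (array([ 497.4, -157.6]), 390.4, 102.9, -57.6)
top teal [305. 197.] 578 zpct [ 8.9 11.  12.3 13.9 20. ] (array([451.1, -78.5]), 224.6, 74.3, -46.3) hi (array([451.1, -78.5]), 224.6, 74.3, -46.3)
top teal [352. 203.] 531 zpct [ 9.1 10.8 12.3 14.  20. ] (array([ 444.6, -157.7]), 324.7, 79.3, -69.0) hi (array([ 444.6, -157.7]), 324.7, 79.3, -69.0)
top white [311. 164.] 245 zpct [ 3.4 19.7 21.5 23.  24.8] (array([ 554.8, -123.5]), 417.0, 193.3, -51.6) hi (array([ 554.8, -123.5]), 417.0, 193.3, -51.6)
top white [379. 192.] 109 zpct [-1.7 17.9 20.3 22.3 24.1] (array([ 521.3, -340.4]), 174.0, 12.7, -8.0) hi (array([ 518.1, -337.4]), 166.7, 7.7, -8.0)
top white [180. 212.] 316 zpct [30.  32.  33.3 34.6 36.2] (array([464.3, 211.5]), 77.9, 30.5, -9.2) hi (array([464.3, 211.5]), 77.9, 30.5, -9.2)
top white [230. 208.] 230 zpct [24.2 31.7 33
[... 3682 characters left out ...]
pct [50.1 52.8 54.9 56.6 63. ] (array([482.8, 338. ]), 15.2, 13.9, 42.8) hi (array([483.5, 338.7]), 9.1, 6.3, 45.9)
side gold [275. 341.] 60 zpct [51.6 53.5 54.8 57.2 63.8] (array([465.8, 353.6]), 14.6, 14.3, -34.4) hi (array([464.7, 355.2]), 8.7, 5.6, -9.2)
side black [257. 145.] 2871 zpct [18.  20.4 21.5 22.5 24. ] (array([ 536.2, -204.3]), 266.1, 174.9, 82.0) hi (array([ 536.2, -204.3]), 266.1, 174.9, 82.0)
side black [269. 346.] 638 zpct [ 8.5 11.6 49.6 52.7 61.3] (array([471.2, 346. ]), 62.6, 52.4, 39.2) hi (array([474.4, 348.2]), 42.5, 40.6, 55.4)
side black [222. 366.] 36 zpct [24.9 28.  29.  30.4 32.3] (array([553.3, 396. ]), 9.8, 9.6, 72.2) hi (array([553.3, 396. ]), 9.8, 9.6, 72.2)
```

```bash
cat > meas.py <<'E'
from cell import imaging
from h import *
def measure(f,n):
    p,d=f['p'],f['d']; m=imaging.camera_model(n)
    hsv=cv2.cvtColor(p,cv2.COLOR_RGB2HSV); H,S,V=[hsv[...,i].astype(int) for i in range(3)]
    vv,uu=np.mgrid[:384,:512]
    W=points(m,np.stack([uu,vv],-1).reshape(-1,2),d.reshape(-1)).reshape(384,512,3); W[d<=0]=1e4
    W=np.where(np.abs(W)>1e3,1e4,W)
    Z=W[...,2]
    roi=(W[...,0]>330)&(W[...,0]<680)&(np.abs(W[...,1])<420)
    out=[]
    def go(k,mk,z,amin=20,tr=False):
        mk=cv2.morphologyEx((mk&roi).astype(np.uint8),cv2.MORPH_CLOSE,np.ones((3,3)))
        nl,lab,st,cen=cv2.connectedComponentsWithStats(mk)
        for i in range(1,nl):
            if st[i,4]<amin: continue
            P=plane(m,np.argwhere(lab==i)[:,::-1],z); print(n,k,cen[i].round(),st[i,4],*rect(P))
    go('teal@12',(H>70)&(H<95)&(S>90),12,100); 
    go('whitetop',(V>140)&(S<60)&(Z>28)&(Z<40),33,60)
    go('hump',(H<14)&(S>80)&(V>80)&(Z>17)&(Z<29),25)
    go('strip',(H<14)&(S>80)&(V>80)&(Z<11),6)
    go('gold',(H>=14)&(H<30)&(S>90)&(Z>22)&(Z<34),29,60)
    go('contactor',(Z>44)&(Z<57),51,60)
    go('mat>15',(Z>15)&(W[...,1]>0),25,20)
E
python3 - <<'E'
from meas import *
for n in("top","side"): measure(np.load(n+"0.npz"),n)
E
```

```text
top teal@12 [309. 166.] 512 [ 592.1 -145.1] 72.6 59.9 82.3
top teal@12 [355. 172.] 692 [ 575.4 -275.7] 124.0 53.7 83.3
top teal@12 [305. 197.] 585 [ 504.1 -133.5] 74.9 74.2 43.9
top teal@12 [352. 203.] 540 [ 484.3 -262.8] 104.1 40.8 82.3
top whitetop [180. 212.] 334 [462.7 211.1] 82.0 32.0 -9.1
top whitetop [229. 209.] 227 [470.7  76.8] 58.7 29.1 14.2
top hump [188. 155.] 75 [624.4 194.4] 27.4 22.1 -14.6
top hump [235. 157.] 71 [618.5  62.8] 26.8 21.6 -18.1
top hump [118. 182.] 25 [550.6 390.7] 16.6 15.6 45.7
top hump [209. 184.] 29 [542.8 136. ] 14.2 14.0 -0.8
top strip [193. 145.] 115 [657.3 185.9] 50.4 25.1 -17.1
top strip [239. 149.] 78 [643.3  53.6] 35.8 23.5 -26.0
top strip [187. 168.] 142 [596.4 201.2] 61.2 23.9 -12.7
top strip [232. 167.] 80 [593.7  71.3] 28.9 23.1 -21.5
top gold [138. 157.] 174 [620.3 335.5] 49.2 30.1 -33.6
top gold [162. 182.] 72 [548.1 266.8] 36.5 34.1 89.2
top contactor [129. 208.] 200 [473.9 345.4] 42.1 42.0 -52.7
top mat>15 [139. 157.] 220 [620.3 336. ] 68.8 33.3 -34.1
top mat>15 [188. 155.] 77 [624.3 194.1] 28.2 22.3 -12.7
top mat>15 [235. 157.] 74 [61
[... 1216 characters left out ...]
.7 79.6
side gold [189. 331.] 440 [621.5 336.6] 53.0 31.0 -34.3
side contactor [269. 339.] 459 [475.  347.9] 45.5 44.6 72.6
side mat>15 [249. 202.] 27 [540.5  14.7] 21.1 6.9 -85.2
side mat>15 [212. 217.] 123 [617.4  64.3] 31.4 28.7 -23.8
side mat>15 [278. 226.] 589 [471.7  75.8] 101.4 43.6 15.2
side mat>15 [242. 247.] 80 [542.4 138.7] 25.6 18.8 -85.1
side mat>15 [199. 266.] 139 [625.2 194.7] 29.7 26.0 -17.0
side mat>15 [279. 280.] 919 [463.2 211.5] 124.2 43.4 -7.8
side mat>15 [232. 303.] 235 [550.2 270.5] 42.9 38.2 -84.6
side mat>15 [190. 332.] 524 [619.9 336.9] 70.9 32.6 -34.3
side mat>15 [269. 341.] 652 [474.4 341.5] 58.2 45.4 -85.8
side mat>15 [223. 367.] 105 [552.8 397.9] 19.1 17.4 -49.2
```

View pics/side0z.png

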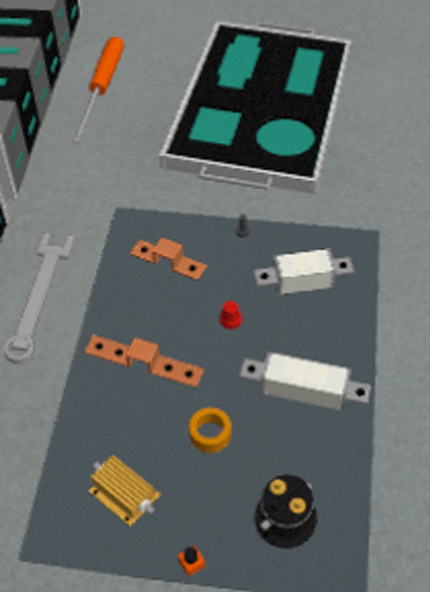

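View pics/top0z.png

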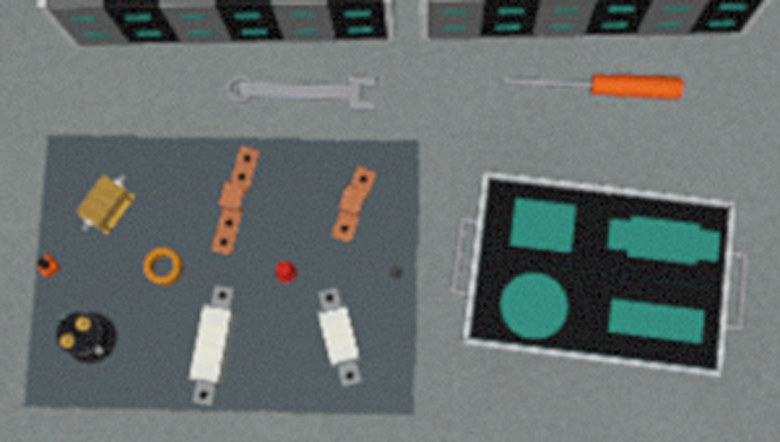

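```bash
cat > act.py <<'E'
from cell import env, imaging
from h import *
C=np.array([537.3,-202.8]); T=np.radians(-8); ex=np.array([np.cos(T),np.sin(T)]); ey=np.array([-np.sin(T),np.cos(T)])
SL={'resistor':C+44.5*ex+65.2*ey,'fuse':C+44.5*ex-65.2*ey,'contactor':C-44.5*ex+65.2*ey,'busbar':C-44.5*ex-65.2*ey}
HOV=150
def rot(deg):
    a=np.radians(deg); c,s=np.cos(a),np.sin(a)
    return R.from_matrix(np.array([[c,0,-s],[s,0,c],[0,-1,0]])).as_rotvec()
def goto_best(xy,z,deg):
    q=env.get_qpos(); best=None
    for k in (-360,-180,0,180,360):
        s=env.inverse_kinematics([*xy,z],rot(deg+k))
        if s is None: continue
        s=np.array(s); cost=np.abs(s-q).max()+.3*abs(s[5])
        if best is None or cost<best[0]: best=(cost,s,deg+k)
    print('goto',np.round(xy,1),z,best[2],'q6 %.2f'%best[1][5]); env.move_j(list(best[1])) if False else env.goto([*xy,z],rot(best[2]))
def st(tag): print(tag,'t%.1f'%env.get_clock(),np.round(env.get_eef_pos(),1),'gap%.3f'%env.get_finger_gap(),'F',np.round(env.get_contact_force(),1))
def pick(xy,jaw,op,z=12,force=50):
    env.move_gripper(op); goto_best(xy,HOV,jaw); env.servo_line([*xy,z],vel=120); st('down')
    env.move_gripper(0,grasp_force=force); st('closed')
    env.servo_line([*xy,HOV],vel=100); st('lifted')
def place(name,op,jaw=-8,z=21.5):
    xy=SL[name]; goto_best(xy,HOV,jaw); env.servo_line([*xy,50],vel=120); env.servo_line([*xy,z],vel=30); st('set')
    env.move_gripper(op); st('open'); env.servo_line([*xy,HOV],vel=120); st('up')
def snap(tag):
    for n in("top","side"):
        p,d=imaging.snapshot(n); np.savez(f"{n}{tag}.npz",p=p,d=d)
        c=p[80:250,100:400] if n=="top" else p[60:384,130:400]
        cv2.imwrite(f"pics/{n}{tag}.png",cv2.resize(c[:,:,::-1],None,fx=1.8,fy=1.8,interpolation=cv2.INTER_CUBIC))
E
python3 - <<'E'
from act import *
pick([470.2,77.0],104.5,.65)
snap('1')
E
```

```text
goto [470.2  77. ] 150 104.5 q6 -0.26
down t3.8 [470.8  77.1  12.6] gap0.647 F [-0.2 -0.1 -0.3]
closed t4.1 [471.   76.9  12.8] gap0.340 F [-1.   0.1  6.5]
lifted t5.6 [469.7  77.  149.3] gap0.341 F [ 0.3 -0.1 -2.1]
```

Run:
```python
from act import *
place('fuse',.5)
snap('2')
```

```text
goto [ 572.3 -273.6] 150 -368 q6 1.14
set t9.2 [ 572.3 -273.5   21.9] gap0.341 F [-2.   1.3  3.1]
open t9.5 [ 572.5 -273.7   21.5] gap0.497 F [0.2 0.6 0.7]
up t10.7 [ 571.8 -273.2  149. ] gap0.502 F [-0.8  0.3  0.4]
```

View pics/side1.png

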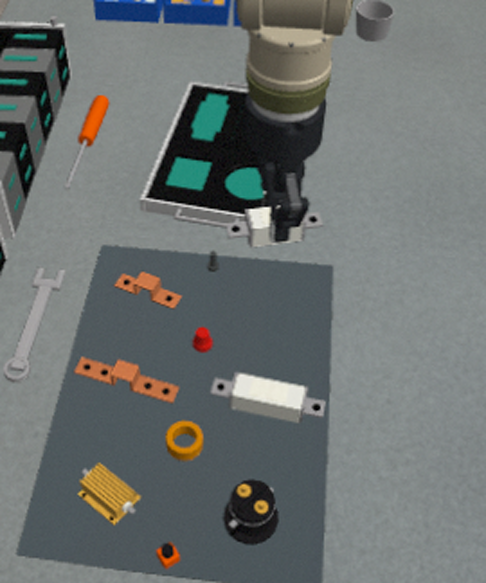

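View pics/side2.png

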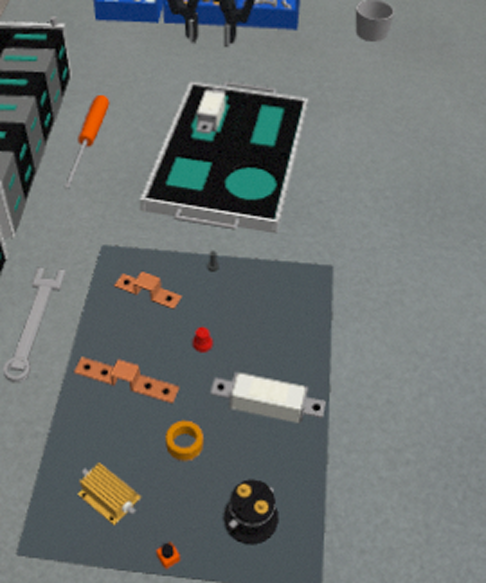

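The first picture shows the fuse level in the fingers (about 275,222). The second shows it in the stepped recess (about 210,110), and everything else is where it was. I'll check its height numerically along with the next pick.

```bash
cat > chk.py <<'E'
from act import *
def chk(tag):
    for n in("top","side"):
        f=np.load(f"{n}{tag}.npz"); d=f['d']; m=imaging.camera_model(n); vv,uu=np.mgrid[:384,:512]; ok=d>0
        W=points(m,np.stack([uu[ok],vv[ok]],-1),d[ok])
        for k,s in SL.items():
            q=(np.hypot(*(W[:,:2]-s).T)<62); L=(W[:,:2]-s)@np.stack([ex,ey],1)
            q&=(np.abs(L[:,0])<43)&(W[:,2]>28)
            q&=W[:,2]<90
            if q.sum()<15: continue
            top={'fuse':42,'busbar':34,'resistor':38,'contactor':60}[k]
            t=q&(np.abs(W[:,2]-top)<5)
            print(n,k,'n',t.sum(),'z90 %.1f'%np.percentile(W[q,2],90),'zmed %.1f'%np.median(W[t,2]),'expected',top,'offset',np.round((L[t].max(0)+L[t].min(0))/2,1),rect(W[t])[1:])
E
python3 - <<'E'
from chk import *
chk('2')
pick([618.4,63.2],70.5,.55)
snap('3')
place('busbar',.42)
snap('4'); chk('4')
E
```

```text
top fuse n 74 z90 43.5 zmed 42.0 expected 42 offset [-2.7 19.2] (30.6, 21.8, -9.7)
side fuse n 175 z90 45.1 zmed 43.1 expected 42 offset [-3.3 -2.7] (65.6, 30.5, 81.5)
goto [618.4  63.2] 150 430.5 q6 0.31
down t13.6 [619.1  63.1  12.8] gap0.551 F [ 0.3  0.1 -0.9]
closed t14.0 [619.1  63.2  13. ] gap0.233 F [-0.4  0.4  5.2]
lifted t15.5 [617.9  63.2 149.2] gap0.235 F [ 0.2  0.5 -1.6]
goto [ 484.2 -261.2] 150 -368 q6 1.07
set t19.0 [ 483.8 -260.9   22. ] gap0.236 F [-1.8  0.7  5.2]
open t19.3 [ 484.3 -261.3   21.4] gap0.416 F [-0.5  0.2  0.3]
up t20.5 [ 483.7 -260.8  149.1] gap0.421 F [-0.2  0.2  0.3]
top fuse n 231 z90 43.6 zmed 41.8 expected 42 offset [-2.3  0.5] (60.5, 31.3, 80.8)
top busbar n 79 z90 35.7 zmed 33.8 expected 34 offset [-2.9 -1.7] (25.1, 22.1, 84.2)
side fuse n 171 z90 45.0 zmed 43.2 expected 42 offset [-3.2 -0.9] (63.6, 31.3, 80.1)
side busbar n 66 z90 37.2 zmed 35.4 expected 34 offset [-1.  -3.9] (30.9, 21.8, 79.3)
```

View pics/side4.png

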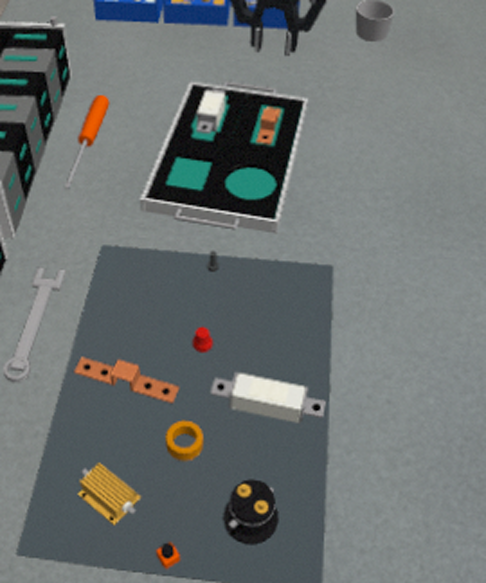

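The fuse and bus bar are both seated: at (208,112) and (268,122) in the picture, with top heights right and offsets of about 3 mm. Resistor next.

Run:
```python
from chk import *
pick([620.8,336.0],56,.65)
if env.get_finger_gap()>.2:
    place('resistor',.48)
    snap('5'); chk('5')
```

```text
goto [620.8 336. ] 150 56 q6 0.98
down t24.4 [621.6 336.3  13.1] gap0.649 F [0.2 0.  0. ]
closed t24.8 [621.6 336.3  13.2] gap0.314 F [-1.   0.4  4.8]
lifted t26.3 [620.4 335.8 149. ] gap0.315 F [-0.2  0.4 -2.1]
goto [ 590.4 -144.4] 150 -368 q6 1.34
set t30.2 [ 590.  -144.3   22.1] gap0.316 F [-4.3  1.5  6.6]
open t30.5 [ 590.7 -144.5   21.4] gap0.484 F [0.8 0.1 0.4]
up t31.7 [ 589.9 -144.2  149.1] gap0.480 F [-0.1 -0.3  0.5]
side resistor n 181 z90 40.7 zmed 38.2 expected 38 offset [-3.3 -3.1] (56.2, 28.6, 82.7)
side fuse n 141 z90 45.0 zmed 43.4 expected 42 offset [-3.3 -0.8] (62.0, 30.3, 79.9)
side busbar n 69 z90 37.8 zmed 35.7 expected 34 offset [-1.2 -2.7] (30.2, 22.5, 80.3)
```

View pics/side5.png

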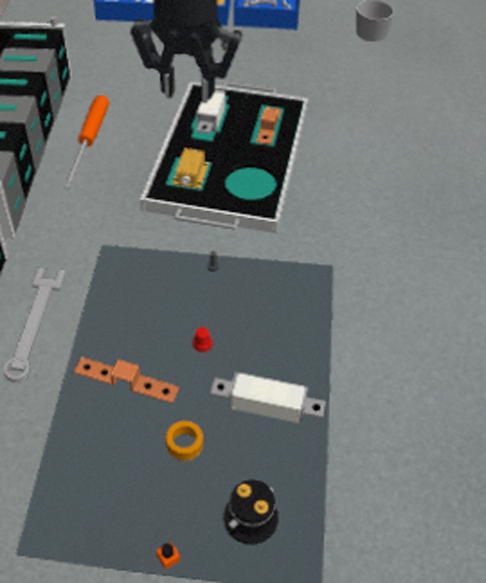

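Run:
```python
from chk import *
pick([474.4,346.7],135,.85,force=60)
if env.get_finger_gap()>.4:
    place('contactor',.64)
    goto_best([380,150],250,90)
    snap('6'); chk('6')
    from meas import measure
    for n in("top","side"): measure(np.load(n+"6.npz"),n)
```

```text
goto [474.4 346.7] 150 135 q6 -0.29
down t35.3 [475.1 347.   12.8] gap0.849 F [ 0.2  0.3 -0.3]
closed t35.7 [475.1 347.1  13. ] gap0.502 F [-0.2 -0.   6.6]
lifted t37.2 [474.  346.4 149.2] gap0.496 F [-0.1 -0.6 -3. ]
goto [ 502.3 -132. ] 150 -368 q6 1.30
set t41.1 [ 501.9 -131.8   22. ] gap0.506 F [-4.4  0.7  5.5]
open t41.3 [ 502.7 -132.2   21.6] gap0.639 F [ 0.8  0.8 -0.2]
up t42.6 [ 501.8 -131.8  149.2] gap0.639 F [-0.6  0.2 -0.6]
goto [380 150] 250 90 q6 0.18
top resistor n 166 z90 39.4 zmed 36.8 expected 38 offset [-3.1 -1.6] (52.7, 28.1, 81.2)
top fuse n 247 z90 44.1 zmed 41.7 expected 42 offset [-2.4  0.2] (61.5, 30.4, 82.7)
top contactor n 171 z90 68.9 zmed 60.4 expected 60 offset [-3.4 -0.1] (43.3, 40.4, -2.6)
top busbar n 79 z90 36.0 zmed 33.4 expected 34 offset [-2.8 -1.2] (24.6, 21.9, 84.7)
side resistor n 175 z90 40.5 zmed 38.1 expected 38 offset [-3.3 -2.5] (56.4, 28.4, 82.3)
side fuse n 171 z90 44.8 zmed 43.3 expected 42 offset [-3.2 -1.2] (61.8, 30.7, 81.5)
side contactor n 146 z90 66.6 zmed 61.2 expected 60 offset [-2.3  0.5] (42.7, 39.2, -87.1)
side busbar n 68 z90 
[... 1553 characters left out ...]
3.8
side strip [216. 276.] 243 [592.2 200.6] 52.4 23.6 -14.5
side strip [224. 372.] 23 [552.8 398.5] 21.6 13.8 10.2
side gold [232. 302.] 147 [549.8 271.1] 38.0 37.3 29.1
side contactor [247. 119.] 95 [ 567.7 -259.9] 44.4 29.0 78.4
side contactor [270. 156.] 78 [ 498.9 -114.8] 39.5 32.0 5.2
side mat>15 [362.  72.] 10101 [ 250.1 -667.9] 1271.6 372.3 72.9
side mat>15 [248. 202.] 28 [540.5  14.7] 21.1 6.9 -85.1
side mat>15 [242. 247.] 78 [543.4 138.8] 22.6 22.4 -46.0
side mat>15 [199. 266.] 141 [625.  194.7] 30.1 25.9 -17.2
side mat>15 [279. 280.] 926 [463.1 210.9] 124.2 42.1 -7.8
side mat>15 [232. 303.] 237 [549.8 270.7] 41.3 39.6 -42.1
side mat>15 [223. 367.] 102 [553.  397.7] 18.7 17.4 -49.6
```

View pics/side6.png

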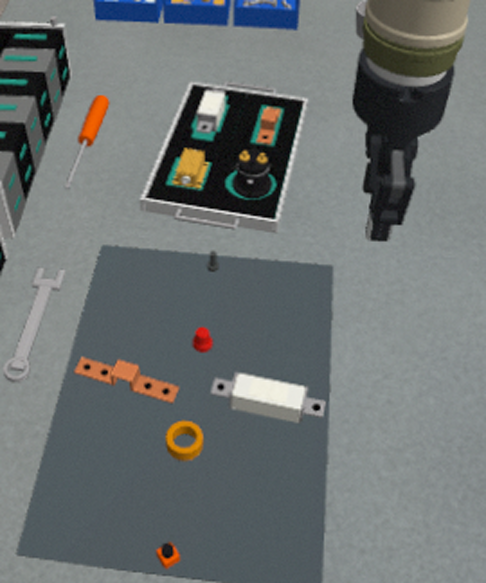

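View pics/top6.png

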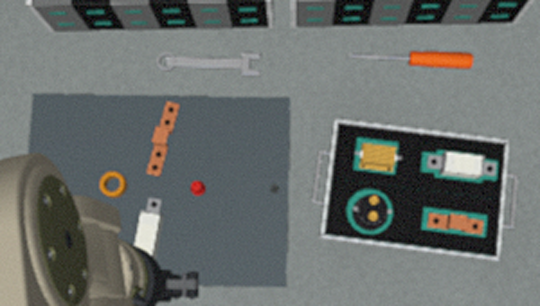

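The final views show all four parts in their recesses with a teal margin around each. In the top view they are at (380,157), (460,165), (369,212) and (455,222). The long fuse and long bar haven't moved, and the arm is clear.

Run:
```python
from cell import env
print(env.get_clock(),env.get_contact_force()); print(env.job_done())
```

```text
43.8917 [ 0.53501226 -0.48480967  0.73479565]
the job is handed in; nothing more can be done
None
```

I placed the shorter fuse, shorter bus bar, resistor and contactor in their recesses and handed the job in at about 44 s, with the arm parked clear. No verdict was reported.

**Seating:** By depth, each part's top face came out within about 1.5 mm of the height expected when fully down. Teal recess floor shows around every part.

**Centring:** Both cameras put the parts about 1–3 mm short of the recess centres I had computed, mostly towards the robot. That matches the roughly 2 mm calibration uncertainty and is well inside the 13 mm allowance, so I left it.

**Parts to leave alone:** The longer fuse and longer bus bar measure within about 1 mm of where they began. In the last top view the arm hid part of the long fuse, so its top-view position there is biased. The unobstructed side view confirms it has not moved.

**Forces:** The largest wrist force read during the grasps and placements was about 8 N.

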